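# Hold a filter plate in the label reader, frosted end up

### The arm

A 6-joint arm with a two-finger parallel gripper is mounted at the origin on the work surface; the furniture and walls round the work are solid. World frame = base frame: x ahead of the robot, y to its left, z up, the work surface at z = 0. Lengths are in mm, angles in degrees, forces in N, time in s.
With the tool pointing down it reaches from about 300 to 850 mm from the base axis. Payload 4.2 kg.
Tool frame: the origin (TCP) lies on the centre line of the jaws, within the pads' length; the fingertips stand 14 mm ahead of it and the grasp point (between the pads) lies 5 mm behind it (env.finger_overhang is the z of the fingertips in the tool frame, in mm); z points along the fingers, y is the line along which they close (so a half turn about z gives the same grasp; the last joint's range is limited). The gripper opens to 91 mm and grips with 3 to 60 N. Pads are 32 mm wide; open, the fingers measure 118 mm over their backs; the gripper's body (76 mm by 178 mm) begins 60 mm behind the grasp point.
Start: joints at [-66.864, 18.312, 89.639, -0, 72.044, -1.146], TCP at [236.46, -524.145, 227.976] pointing down, gripper open.
Joint ranges: [-177.97, 177.97], [-48.28, 115.42], [12.27, 149.76], [-77.06, 257.06], [2.81, 150.46], [-146.56, 146.56]. Speed limits (degrees/s): [147.25, 147.25, 180, 180, 180, 180].

### API

Orientations are given as [roll, pitch, yaw] about the fixed x, y, z axes, in that order (R = Rz(yaw) Ry(pitch) Rx(roll)).
In Python, from workcell import sensors, viewer, env gives the robot as it stands. The module is installed in compiled form; this text tells all that it offers.
- The arm moves only by the tool step_arm, never from a script. Its argument "plan" is one flat list of numbers, 6 for each row, row after row: the shift along the tool's x, y, z in cm, then the turn, a rotation vector about the tool's x, y, z in rad. In form: [x, y, z, wx, wy, wz, x, y, z, wx, wy, wz, ...]. A call has 1 to 5 rows; each row shifts and turns the commanded pose from where the row before left it, along the tool's axes as they then stand; what a row does not reach is not made up. A row lasts 1/12 s, in which the tool goes at most 41.7 mm and 7.16 degrees, less where a joint would pass 70% of its speed; a pose out of reach is approached as far as the arm can. A call is refused whole if a number of a shift passes 4.17 or a number of a turn 0.125, either way. A call with a gripper value outside its range is refused whole. "hand" is the finger opening in cm, from 0 to 9.12, set as the call begins (left out, the last holds). The fingers move at their own pace and stop on an object; "newtons" is the grip in N (left out, the last holds). Time passes only in rows, so rows that do not move let the fingers close. It gives the time, the measured TCP pose, the force, the opening and the grip force at its end, in the units of the state.
- sensors.state(): the state, without advancing time (a new reading comes with each control period).
- viewer.grab_frame(name): name is "scene" or "top"; returns a dict with "img" (384x512x3 uint8, red, green, blue), "fx", "fy", "cx", "cy" (pixels), "position" and "attitude" of the camera in the world. Camera axes: x right, y down, z forward; pixel columns grow to the right and rows downward; lengths in mm; the calibration is good to about 2 mm. A picture is of the moment at which its call begins. There is no depth.
- env.job_done(): hands the job in; it is judged then, once.
Trained networks look in a picture, given as the dict that the camera call returned (one of the last four; its "shot" number tells which), for a name from the list of things; names that differ only in an ending like _2 or _b are one class to them, and where a whole thing is asked for, a point or a joint stands for the part that bears it (a point fixed in the world has none). Each returns a list of dicts, best first, with "score" (0 to 1); they miss things now and then, are a little off and sometimes report something else, mostly with a low value. They report only what shows in the picture. A call takes as long as a camera call.
- viewer.boxes_of(name, picture): "location" ([column, row] in pixels, amid what is visible of it).
- viewer.pinpoint(name, picture): "location" ([column, row] in pixels: a listed point, or the origin of a listed thing).
The state is a dict: "time_s": time; "qpos": joint angles; "qvel": joint speeds; "effort": joint torques, N m; "ee_pos": TCP position; "ee_rot": TCP orientation; "force": force on the tool from outside, world axes, zero at the start; "torque": the same for the moment, N m; "gripper_width": finger opening in mm; "gripper_force": force on a finger pad.
Only numpy, scipy, OpenCV 4.12 (cv2) and the standard library are available. Lean on these libraries where they do the work, as an engineer would, in place of code of your own. Each camera call takes 0.05 s, during which the arm holds its last target. There are 200 camera calls.

### The job

Take the amber filter plate out of its rack, find its frosted label end by the small notch cut in the corner, and slide the plate into the sloping slot of the label reader with its notched long edge still on top and the frosted end at the high end, next to the scanner post. Push it down against the sprung orange floor until it is fully home, and finish while still gripping it and holding it down, since the spring lifts it if you let go. Do not drop the plate flat, and leave the other things on the table where they stand.

Things in the scene. Friction and masses are not known exactly. Their poses are not given: they have to be found in the camera images.
- plate_centre (a point): Middle of the amber filter plate, a slab 110 long (own x), 8 thick (y), 64 high (z), 0.12 kg. Pale alike bands, 24 wide, at both ends; the frosted label end (+x) is the one with a notch in its upper (+z) corner, 14 along x, 16 deep. Starts upright on its long edge in the rack, at any yaw; its middle is 32 above that edge. Pinch its 8 mm from above near the upper edge.
- plate_frosted_end (a point): Point on the plate's frosted end face: 55 mm from the plate's middle along its own +x, 24 mm above its lower edge.
- slide_rack: Low fixed rack the plate starts in: dark base 104x60x4 mm, two black cheeks 90 long (along x), 8 thick, tops 18 above the table; slot between them 10 wide, open at the ends, its floor 4 above the table. Origin: centre of underside. The plate starts along the slot, its +x along the rack's +x, within 8 mm of the middle.
- label_reader: Fixed label reader: grey base 170x84x10 mm with a sloping aluminium slot and, at its high end, a grey scanner post 125 high (18x40, its middle 84 mm along +x). Origin: on the underside, below the middle of the slot. +x points to the high end, roughly to the right as the robot sees it; the slot rises that way at 35 degrees (0.611 rad).
- slot_floor (a point): Middle of the top of the orange sprung floor in the slot, 75 mm above the table unpressed; moves with it. x: up along the slot (35 degrees); y: across; z: out of the mouth, square to the floor. Slot 10.5 wide, 122 long between end stops. Above the unpressed floor: end stops 2, straight walls 8, then lead-in to 14.5 (mouth about 16 wide).
- reader_floor (a joint): Travel of the sprung floor in m: 0 unpressed, 0.008 fully down (along the slot's -z). The spring pushes back 2.5 N at the start and 6.5 N at the end of travel, and lifts the plate again when it is not held down.
- lens_cleaner: Bystander, loose: white pump-spray bottle of lens cleaner, 36 mm across, 132 mm tall. Origin: centre of its underside.
- objective_case_20x: Bystander, loose: clear screw case with an objective marked by a yellow ring, 40 mm across, 82 mm tall. Origin: centre of its underside.
- filter_cube_1: Bystander, loose: black filter cube with a green window, 41x35x38 mm. Origin: centre of its underside.
- coverslip_box: Bystander, loose: small white box with a blue lid, 31x31x20 mm. Origin: centre of its underside.
- spare_eyepiece: Bystander, loose: black eyepiece standing on its cap, 39 mm across, 65 mm tall. Origin: centre of its underside.

How it is judged:
By the outcome, as a careful person would: the job done as asked, in the order asked, and still so for the second after the job is handed in, while the arm keeps its last pose, push and grip.
It also fails if it takes over 45 s, if anything falls off the work surface, if the arm or the gripper's body presses on something with over 40 N, if the wrist force passes 120 N, or if a joint passes its speed limit or range.

## Working session

There is one attempt and no reset: what is moved stays moved. The work goes in short steps, Python scripts to look and compute and a tool call to move; the robot and the scene stay as the last step left them, time stands still between calls to the robot, and variables do not carry over. Pictures are saved under pics/ and viewed, at most 10 in all, crops included, and the job is handed in when it is done.

Besides the shell and the picture viewer there is one more tool, called as name(argument=value, ...) on one line, values as JSON. step_arm: Moves the arm, as the interface text tells. Its arguments: {"type":"object","properties":{"plan":{"type":"array","items":{"type":"number"}},"hand":{"type":"number"},"newtons":{"type":"number"}},"required":["plan"]}

```bash
mkdir -p pics; cat > h.py <<'E'
import numpy as np, cv2
from scipy.spatial.transform import Rotation as R
from workcell import sensors, viewer, env
def shot(n,save=None):
    p=viewer.grab_frame(n)
    if save: cv2.imwrite('pics/'+save,cv2.cvtColor(p['img'],cv2.COLOR_RGB2BGR))
    return p
def camR(p):
    a=np.array(p['attitude'],float)
    if a.shape==(3,3): return a
    return R.from_euler('xyz',a,degrees=True).as_matrix()
def ray(p,uv):
    d=np.array([(uv[0]-p['cx'])/p['fx'],(uv[1]-p['cy'])/p['fy'],1.])
    return np.array(p['position'],float),camR(p)@d
def atz(p,uv,z):
    o,d=ray(p,uv); return o+d*(z-o[2])/d[2]
def proj(p,X):
    c=camR(p).T@(np.array(X,float)-np.array(p['position'],float))
    return np.array([p['cx']+p['fx']*c[0]/c[2],p['cy']+p['fy']*c[1]/c[2]])
def tri(ps,uvs):
    A=np.zeros((3,3));b=np.zeros(3)
    for p,u in zip(ps,uvs):
        o,d=ray(p,u);d/=np.linalg.norm(d);M=np.eye(3)-np.outer(d,d);A+=M;b+=M@o
    return np.linalg.solve(A,b)
E
python3 - <<'E'
from h import *
np.set_printoptions(precision=1,suppress=True)
ps=[shot('scene','scene1.png'),shot('top','top1.png')]
for p in ps: print(p['position'],p['attitude'],p['fx'],p['cx'],p['cy'])
print(env.finger_overhang)
for n in ['plate_centre','plate_frosted_end','slide_rack','label_reader','slot_floor','lens_cleaner','objective_case_20x','filter_cube_1','coverslip_box','spare_eyepiece']:
    r=[viewer.pinpoint(n,p) for p in ps]
    for q in r: print(n,[(np.array(x['location']),round(x['score'],2)) for x in q[:2]])
    if r[0] and r[1]: print('   ',tri(ps,[q[0]['location'] for q in r]))
print(sensors.state())
E
```

```text
[-159.8  598.  1069.7] [-137.7    1.  -130.1] 485.9666919591415 256.21807458739704 193.2038437174193
[ 337.6   12.3 1372.7] [-170.7    0.9  -88.8] 417.5325848395639 255.00077702725252 192.72617278151583
14.0
plate_centre [(array([170.6, 220.1]), 0.93)]
plate_centre [(array([190.7, 161.7]), 0.64)]
    [653.1 249.3  33.6]
plate_frosted_end [(array([183.5, 212.2]), 0.61)]
plate_frosted_end [(array([209.8, 160.4]), 0.67)]
    [668.5 193.6   8.4]
slide_rack [(array([139.4, 265.1]), 0.73), (array([173.9, 230.5]), 0.42)]
slide_rack [(array([152.3, 190.9]), 0.33)]
    [563.4 382.   38.7]
label_reader [(array([275.9, 219.1]), 0.98)]
label_reader [(array([264.2, 219.9]), 0.94), (array([154. , 193.4]), 0.62)]
    [474.    9.2   9.2]
slot_floor []
slot_floor [(array([264.2, 215.2]), 0.62)]
lens_cleaner [(array([138.5, 266.4]), 0.75)]
lens_cleaner []
objective_case_20x []
objective_case_20x [(array([153.1, 193.8]), 0.67)]
filter_cube_1 [(array([368., 177.]), 0.48)]
filter_cube_1 [(array([362.7, 236.7]), 0.6)]
    [ 423.2 -316.2   -0.8]
coverslip_box []
coverslip_box [(array([281.9, 184.8]), 0.67)]
spare_eyepiece [(array([342. , 183.1]), 0.79)]
spare_eyepiece [(array([331.8, 228.5]), 0.69)]
    [ 443.2 -213.    28.1]
{'time_s': 1.1, 'qpos': array([-66.9,  18.3,  89.6,   0. ,  72. ,  -1.1]), 'qvel': array([ 0. , -0. , -0. , -0. ,  0.1, -0.1]), 'effort': array([  0. , -41.2, -23.2,   0.1,   0. ,  -0. ]), 'ee_pos': array([ 236.5, -524.2,  228. ]), 'ee_rot': array([180. ,  -0. ,  24.3]), 'force': array([ 0.4,  0. , -0.1]), 'torque': array([-0., -0.,  0.]), 'gripper_force': 0.0, 'gripper_width': 91.11735021786286}
```

```bash
python3 - <<'E'
import cv2,numpy as np
s=cv2.imread('pics/scene1.png');t=cv2.imread('pics/top1.png')
a=cv2.resize(s[140:310,100:400],(800,453),interpolation=cv2.INTER_CUBIC)
cv2.imwrite('pics/a.png',a)
b=cv2.resize(t[110:280,120:400],(800,486),interpolation=cv2.INTER_CUBIC)
cv2.imwrite('pics/b.png',b)
E
```

```text
(no output)
```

View pics/a.png

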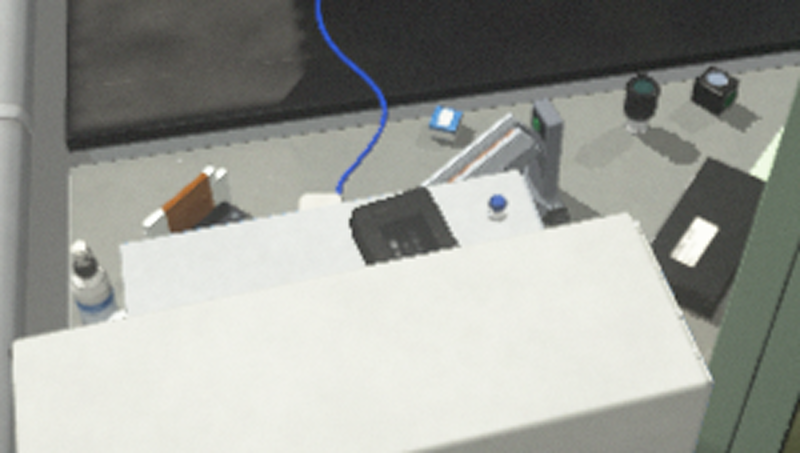

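View pics/b.png

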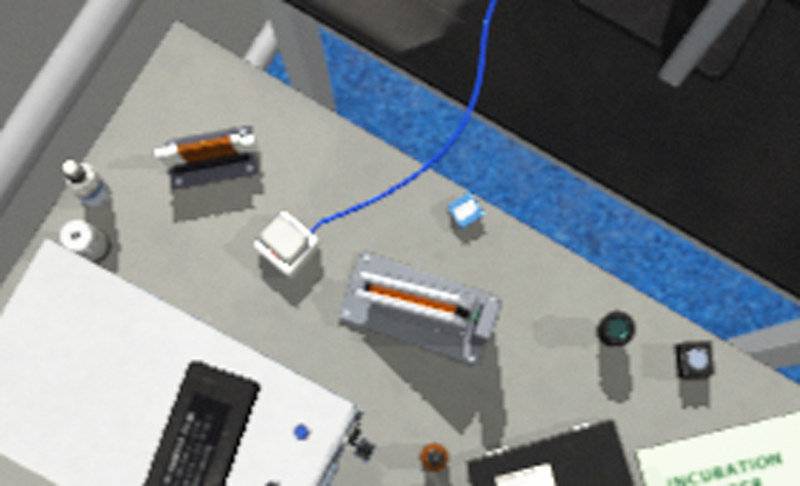

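```bash
python3 - <<'E'
from h import *
from scipy.optimize import least_squares
np.set_printoptions(precision=1,suppress=True)
s=shot('scene');t=shot('top')
# plate fit
ob={k:[viewer.pinpoint(k,p)[0]['location'] for p in (s,t)] for k in('plate_centre','plate_frosted_end')}
def pl(q,x,z): return [q[0]+x*np.cos(q[2]),q[1]+x*np.sin(q[2]),z]
f=lambda q:np.concatenate([proj(p,pl(q,x,z))-u for k,x,z in(('plate_centre',0,36),('plate_frosted_end',55,28)) for p,u in zip((s,t),ob[k])])
r=least_squares(f,[653,249,-1.3]);print('plate',r.x[:2],np.degrees(r.x[2]),r.fun)
# orange in both
def om(p,lo=(3,140,60)):
    h=cv2.cvtColor(p['img'],cv2.COLOR_RGB2HSV); return cv2.inRange(h,lo,(18,255,255))
for n,p in(('s',s),('t',t)):
    c,_,st,ce=cv2.connectedComponentsWithStats(om(p))
    for i in range(1,c):
        if st[i,4]>12: print(n,st[i],ce[i])
def rd(q,x,y,z): c,s_=np.cos(q[2]),np.sin(q[2]); return [q[0]+c*x-s_*y,q[1]+s_*x+c*y,z]
o=viewer.pinpoint('label_reader',t)[0]['location'];fl=viewer.pinpoint('slot_floor',t)[0]['location']
print('reader o',atz(t,o,0),'floor',atz(t,fl,75))
m=om(t);c,l,st,ce=cv2.connectedComponentsWithStats(m)
i=min(range(1,c),key=lambda i:np.hypot(*(ce[i]-fl)));pts=np.argwhere(l==i)[:,::-1].astype(np.float32)
print('strip',st[i],cv2.fitLine(pts,cv2.DIST_L2,0,.01,.01).ravel(),ce[i])
big=np.zeros((600,800,3),np.uint8)
im=cv2.cvtColor(t['img'],cv2.COLOR_RGB2BGR)
for x in range(0,901,100):
    for y in range(-600,601,100):
        u=proj(t,[x,y,0]); cv2.circle(im,tuple(int(v) for v in u),1,(0,0,255) if x%500 or y%500 else (0,255,0),-1)
cv2.imwrite('pics/c.png',cv2.resize(im,(800,600)))
E
```

```text
plate [656.1 248.7] -84.07292450293315 [ 0.1 -0.3 -2.7  0.3  1.8 -1.1  0.1 -0.7]
s [162 205  15  14  37] [168.9 211.8]
t [182 158  20   8 108] [191.7 161.7]
t [249 210  31   9  78] [264.1 214. ]
t [268 265   8  10  36] [271.3 269.6]
reader o [480.9  12.1   0. ] floor [479.3  12.3  75. ]
strip [249 210  31   9  78] [  1.    0.2 264.1 214. ] [264.1 214. ]
```

View pics/c.png

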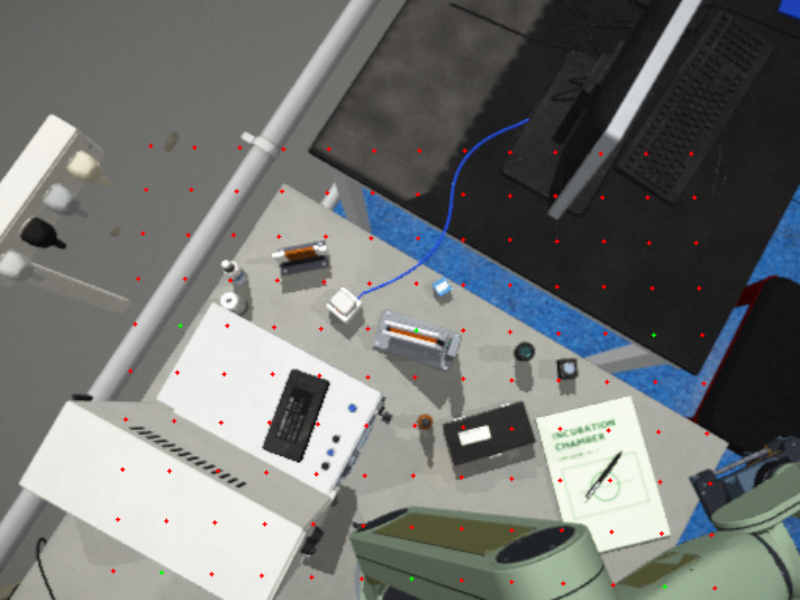

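View pics/scene1.png

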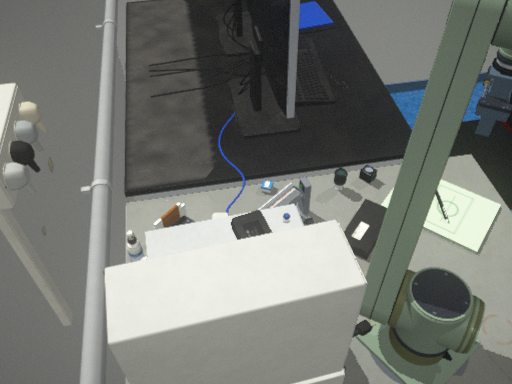

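```bash
python3 - <<'E'
from h import *
from scipy.optimize import least_squares
np.set_printoptions(precision=2,suppress=True)
s=shot('scene');t=shot('top')
for n,a,b in(('display',(190,265.6),(251,224)),('button',(225.3,261.1),(286,216)),('cube top',(220,192),(222,215)),('tall',(312/1.5625,527/1.5625),(338,228))): print(n,tri([t,s],[a,b]))
o=viewer.pinpoint('label_reader',t)[0]['location'];fl=viewer.pinpoint('slot_floor',t)[0]['location'];so=viewer.pinpoint('label_reader',s)[0]['location']
h=cv2.cvtColor(t['img'],cv2.COLOR_RGB2HSV);m=cv2.inRange(h,(3,110,60),(18,255,255))
c,l,st,ce=cv2.connectedComponentsWithStats(m);i=min(range(1,c),key=lambda i:np.hypot(*(ce[i]-fl)))
pts=np.argwhere(l==i)[:,::-1].astype(np.float32)
v=cv2.fitLine(pts,cv2.DIST_L2,0,.01,.01).ravel();d=v[:2];c0=v[2:];pr=(pts-c0)@d
print(st[i],v,pr.min(),pr.max())
T=np.tan(np.radians(35))
def rd(q,x,y,z): c,s_=np.cos(q[2]),np.sin(q[2]); return [q[0]+c*x-s_*y,q[1]+s_*x+c*y,z]
nrm=np.array([-d[1],d[0]])
def f(q):
    r=[(proj(t,rd(q,0,0,0))-o)*.7,(proj(t,rd(q,0,0,75))-fl)*.7,(proj(s,rd(q,0,0,0))-so)*.7]
    r.append([(proj(t,rd(q,x,0,75+x*T))-c0)@nrm*1.5 for x in(-45,-22,0,22,40)])
    return np.concatenate(r)
r=least_squares(f,[478,12,-1.7]);q=r.x;print('reader',q[:2],np.degrees(q[2]),r.fun)
pq=[656.1,248.7,np.radians(-84.07)]
def line(im,p,P,k,col,off):
    P=[(np.array(proj(p,x))-off+.5)*k for x in P]
    cv2.polylines(im,[np.round(P).astype(int)],True,col,1)
out=[]
for p,reg in((t,[(170,140,60,50),(230,185,80,60)]),(s,[(145,190,60,50),(245,165,80,60)])):
    for (x0,y0,w,hh),kind in zip(reg,'pr'):
        k=400/w; im=cv2.cvtColor(p['img'],cv2.COLOR_RGB2BGR)[y0:y0+hh,x0:x0+w]; im=cv2.resize(im,(400,300),interpolation=cv2.INTER_CUBIC)
        off=np.array([x0,y0]);L=lambda P,c:line(im,p,P,k,c,off)
        if kind=='p':
            g=lambda x,z:rd(pq,x,0,z)
            L([g(-55,4),g(55,4),g(55,52),g(41,52),g(41,68),g(-55,68)],(0,255,0))
        else:
            L([rd(q,*a) for a in((-61*.819,0,75-35),(61*.819,0,75+35))],(0,255,0))
            L([rd(q,84+a,b,125) for a,b in((-9,-20),(9,-20),(9,20),(-9,20))],(255,0,255))
            L([rd(q,a,b,10) for a,b in((-85,-42),(85,-42),(85,42),(-85,42))],(255,0,0))
        out.append(im)
cv2.imwrite('pics/d.png',np.vstack([np.hstack(out[:2]),np.hstack(out[2:])]))
E
```

```text
display [329.31 203.97 282.18]
button [335.88 110.79 230.31]
cube top [548.76 146.3   68.82]
tall [163.74 149.74 385.22]
[249 210  31   9  85] [  0.97   0.25 264.32 214.12] -15.859904 15.186224
reader [482.81   8.82] -107.57702053747573 [ 0.36 -0.61 -0.13 -0.42  0.52  1.17 -0.01 -0.01 -0.01 -0.01 -0.01]
```

View pics/d.png

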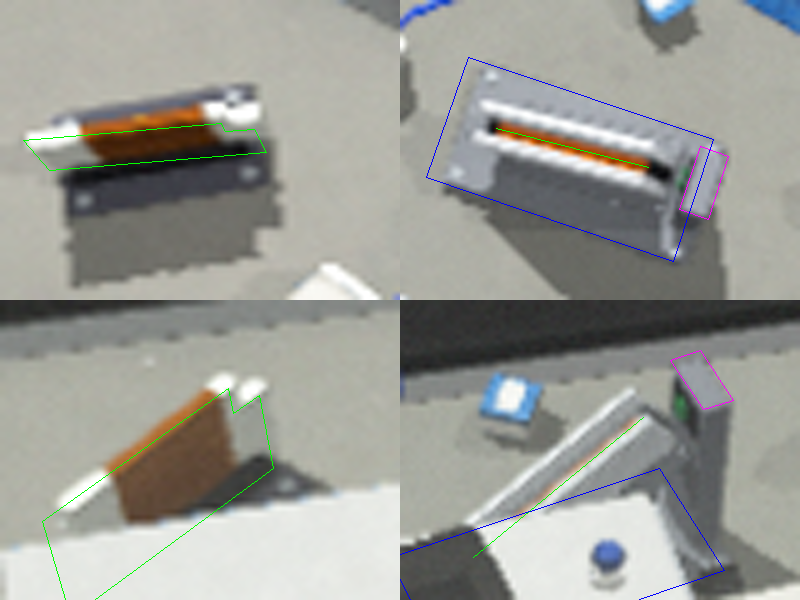

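```bash
cat >> h.py <<'E'
def plan(P,Rt,n=None,vmax=36,wmax=.11):
    """rows from measured pose to target (mm, matrix), printed in tool units"""
    st=sensors.state();p=np.array(st['ee_pos']);R0=R.from_euler('xyz',st['ee_rot'],degrees=True)
    rv=(R0.inv()*R.from_matrix(Rt)).as_rotvec();d=np.array(P,float)-p
    k=n or max(1,int(np.ceil(max(np.linalg.norm(d)/vmax,np.linalg.norm(rv)/wmax))))
    for i in range(k):
        Ri=R0*R.from_rotvec(rv*i/k)
        print(np.round(np.r_[Ri.inv().apply(d/k)/10,rv/k],3).tolist())
def down(yaw): return R.from_euler('xyz',[180,0,yaw],degrees=True).as_matrix()
E
python3 - <<'E'
from h import *
from scipy.optimize import least_squares
np.set_printoptions(precision=1,suppress=True)
s=shot('scene');t=shot('top')
k=60/400
T=lambda u,v:np.array([170+u*k-.5,140+v*k-.5]);S=lambda u,v:np.array([145+u*k-.5,190+(v-300)*k-.5])
def pl(q,x,y,z): c,s_=np.cos(q[2]),np.sin(q[2]);return [q[0]+x*c-y*s_,q[1]+x*s_+y*c,z]
ob=[(t,T(80,123),-31),(t,T(198,104),31),(s,S(103,467),-31),(s,S(207,385),31)]
f=lambda q:np.concatenate([proj(p,pl(q,x,4,68))-u for p,u,x in ob])
r=least_squares(f,[656,250,-1.4]);print('plate',r.x[:2],np.degrees(r.x[2]),r.fun)
for c in((382,398),(210,305),(160,400)): print('box',atz(t,np.array(c)/1.5625,220))
print(atz(t,np.array((232,268))/1.5625,100))
plan([r.x[0],r.x[1],200],down(98))
E
```

```text
plate [659.4 243.4] -79.37487934700236 [ 0.4  0.5  1.8  0.3 -1.4  1.  -0.4 -0.3]
box [353.5  59.2 220. ]
box [512.1 372.6 220. ]
box [341.7 449.2 220. ]
[606. 371. 100.]
[2.805, -2.103, 0.112, 0.0, 0.0, -0.051]
[2.909, -1.956, 0.112, 0.0, 0.0, -0.051]
[3.006, -1.804, 0.112, 0.0, 0.0, -0.051]
[3.095, -1.647, 0.112, 0.0, 0.0, -0.051]
[3.175, -1.485, 0.112, 0.0, 0.0, -0.051]
[3.248, -1.32, 0.112, 0.0, 0.0, -0.051]
[3.311, -1.151, 0.112, 0.0, 0.0, -0.051]
[3.366, -0.979, 0.112, 0.0, 0.0, -0.051]
[3.412, -0.805, 0.112, 0.0, 0.0, -0.051]
[3.449, -0.628, 0.112, 0.0, 0.0, -0.051]
[3.476, -0.45, 0.112, 0.0, 0.0, -0.051]
[3.495, -0.271, 0.112, 0.0, 0.0, -0.051]
[3.504, -0.09, 0.112, 0.0, 0.0, -0.051]
[3.504, 0.09, 0.112, 0.0, 0.0, -0.051]
[3.495, 0.27, 0.112, 0.0, 0.0, -0.051]
[3.477, 0.45, 0.112, 0.0, 0.0, -0.051]
[3.449, 0.628, 0.112, 0.0, 0.0, -0.051]
[3.412, 0.804, 0.112, 0.0, 0.0, -0.051]
[3.366, 0.979, 0.112, 0.0, 0.0, -0.051]
[3.311, 1.151, 0.112, 0.0, 0.0, -0.051]
[3.248, 1.32, 0.112, 0.0, 0.0, -0.051]
[3.175, 1.485, 0.112, 0.0, 0.0, -0.051]
[3.095, 1.646, 0.112, 0.0, 0.0, -0.051]
[3.006, 1.803, 0.112, 0.0, 0.0, -0.051]
[2.909, 1.955, 0.112, 0.0, 0.0, -0.051]
```

step_arm(plan=[2.8, -2.1, 0.1, 0, 0, -0.052, 2.9, -1.95, 0.1, 0, 0, -0.052, 3.0, -1.8, 0.1, 0, 0, -0.052, 3.1, -1.65, 0.1, 0, 0, -0.052, 3.2, -1.5, 0.1, 0, 0, -0.052], hand=5.0)

```text
time_s: 2.27
ee_pos: [321.3, -369.0, 223.0]
ee_rot: [180.0, -0.0, 39.3]
force: [-0.3, -0.1, 0.6]
gripper_width: 60.8
gripper_force: 0.0
```

step_arm(plan=[3.25, -1.3, 0.1, 0, 0, -0.052, 3.3, -1.15, 0.1, 0, 0, -0.052, 3.35, -1.0, 0.1, 0, 0, -0.052, 3.4, -0.8, 0.1, 0, 0, -0.052, 3.45, -0.6, 0.1, 0, 0, -0.052])

```text
time_s: 2.68
ee_pos: [405.4, -215.5, 218.2]
ee_rot: [180.0, -0.0, 54.2]
force: [0.6, 0.0, 1.3]
gripper_width: 50.3
gripper_force: 0.0
```

step_arm(plan=[3.5, -0.45, 0.1, 0, 0, -0.052, 3.5, -0.25, 0.1, 0, 0, -0.052, 3.5, -0.1, 0.1, 0, 0, -0.052, 3.5, 0.1, 0.1, 0, 0, -0.052, 3.5, 0.25, 0.1, 0, 0, -0.052])

```text
time_s: 3.1
ee_pos: [489.3, -61.2, 213.1]
ee_rot: [180.0, 0.0, 69.1]
force: [1.1, -1.0, 0.6]
gripper_width: 49.9
gripper_force: 0.0
```

step_arm(plan=[3.5, 0.45, 0.1, 0, 0, -0.052, 3.45, 0.6, 0.1, 0, 0, -0.052, 3.4, 0.8, 0.1, 0, 0, -0.052, 3.35, 1.0, 0.1, 0, 0, -0.052, 3.3, 1.15, 0.1, 0, 0, -0.052])

```text
time_s: 3.52
ee_pos: [572.3, 93.1, 208.0]
ee_rot: [180.0, 0.0, 84.0]
force: [-0.2, -0.8, 0.7]
gripper_width: 50.0
gripper_force: 0.0
```

step_arm(plan=[3.25, 1.3, 0.1, 0, 0, -0.052, 3.2, 1.5, 0.1, 0, 0, -0.052, 3.1, 1.65, 0.1, 0, 0, -0.052, 3.0, 1.8, 0.1, 0, 0, -0.052, 2.9, 1.95, 0.1, 0, 0, -0.052])

```text
time_s: 3.93
ee_pos: [655.0, 247.7, 202.8]
ee_rot: [-180.0, 0.0, 98.9]
force: [0.4, -0.2, -0.2]
gripper_width: 50.0
gripper_force: 0.0
```

step_arm(plan=[0, 0, 3.5, 0, 0, 0, 0, 0, 3.5, 0, 0, 0, 0, 0, 3.0, 0, 0, 0, 0, 0, 0, 0, 0, 0])

```text
time_s: 4.27
ee_pos: [650.2, 244.8, 95.4]
ee_rot: [-179.2, 0.2, 98.8]
force: [-0.8, -0.1, -2.0]
gripper_width: 50.4
gripper_force: 0.0
```

```bash
python3 - <<'E'
from h import *
np.set_printoptions(precision=1,suppress=True)
s=shot('scene');t=shot('top')
st=sensors.state();P=np.array(st['ee_pos']);M=R.from_euler('xyz',st['ee_rot'],degrees=True).as_matrix()
print(P,st['ee_rot'],st['qpos'])
out=[]
def rd(q,x,y,z): c,s_=np.cos(q[2]),np.sin(q[2]); return [q[0]+c*x-s_*y,q[1]+s_*x+c*y,z]
pq=[659.4,243.4,np.radians(-79.4)]
for p,(x0,y0) in((t,(165,125)),(s,(130,165))):
    print([[np.array(a['location']) for a in viewer.pinpoint(n,p)[:1]] for n in('plate_centre','plate_frosted_end','slide_rack')])
    k=400/80;im=cv2.resize(cv2.cvtColor(p['img'],cv2.COLOR_RGB2BGR)[y0:y0+60,x0:x0+80],(400,300),interpolation=cv2.INTER_CUBIC)
    L=lambda X,c:cv2.polylines(im,[np.round([(proj(p,x)-[x0,y0]+.5)*k for x in X]).astype(int)],False,c,1)
    L([P+M@[0,y,14] for y in(-25,25)],(0,255,255)) # tips
    g=lambda x,z:rd(pq,x,0,z)
    L([g(-55,4),g(55,4),g(55,52),g(41,52),g(41,68),g(-55,68)],(0,255,0))
    out.append(im)
cv2.imwrite('pics/e.png',np.hstack(out))
E
```

```text
[654.2 245.9 102.4] [-179.9    0.    98.8] [19.7 34.5 81.3 -0.  64.3 10.9]
[[array([276.7, 183.1])], [array([209.4, 161.8])], [array([194.7, 165.2])]]
[[array([170.2, 217.3])], [array([182.7, 207.6])], []]
```

View pics/e.png

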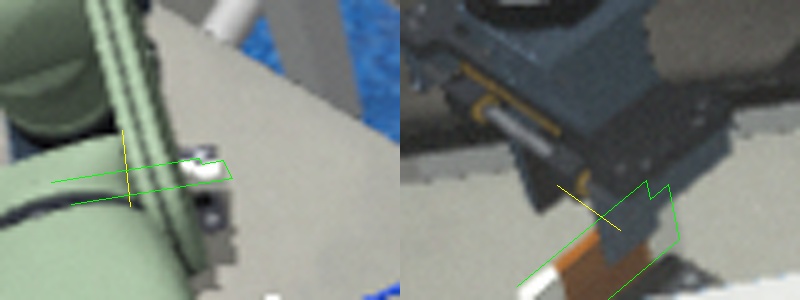

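step_arm(plan=[0, 0, 2.0, 0, 0, 0, 0, 0, 2.0, 0, 0, 0, 0, 0, 1.0, 0, 0, 0, 0, 0, 0, 0, 0, 0, 0, 0, 0, 0, 0, 0])

```text
time_s: 5.08
ee_pos: [654.6, 246.0, 53.2]
ee_rot: [-180.0, 0.0, 98.8]
force: [1.0, 0.3, 0.2]
gripper_width: 50.1
gripper_force: 0.0
```

step_arm(plan=[0, 0, 0, 0, 0, 0, 0, 0, 0, 0, 0, 0, 0, 0, 0, 0, 0, 0], hand=1.6, newtons=5)

```text
time_s: 5.33
ee_pos: [655.2, 246.2, 54.2]
ee_rot: [179.9, -0.0, 98.8]
force: [0.4, -0.2, 0.2]
gripper_width: 32.9
gripper_force: 0.0
```

step_arm(plan=[0, 0, 0, 0, 0, 0, 0, 0, 0, 0, 0, 0])

```text
time_s: 5.5
ee_pos: [654.7, 246.1, 53.5]
ee_rot: [180.0, -0.0, 98.8]
force: [-0.4, 0.1, 0.2]
gripper_width: 19.6
gripper_force: 0.0
```

step_arm(plan=[0, 0, 0, 0, 0, 0, 0, 0, 0, 0, 0, 0], hand=1.2)

```text
time_s: 5.67
ee_pos: [654.5, 246.0, 53.0]
ee_rot: [180.0, 0.0, 98.8]
force: [-1.2, 0.3, -0.0]
gripper_width: 12.2
gripper_force: 0.0
```

step_arm(plan=[0, 0, 0, 0, 0, 0], hand=0.6)

```text
time_s: 5.75
ee_pos: [654.0, 245.9, 52.9]
ee_rot: [-179.9, 0.0, 98.8]
force: [-2.7, -0.2, 2.4]
gripper_width: 9.4
gripper_force: 4.9
```

step_arm(plan=[0, 0, 0, 0, 0, 0])

```text
time_s: 5.83
ee_pos: [653.5, 245.9, 52.8]
ee_rot: [-179.9, 0.0, 98.8]
force: [-2.8, -0.7, 1.6]
gripper_width: 9.3
gripper_force: 4.9
```

```bash
python3 - <<'E'
from h import *
st=sensors.state();print({k:np.round(st[k],2) for k in('force','torque','ee_pos','ee_rot','qpos')})
E
```

```text
{'force': array([-2.77, -0.66,  1.59]), 'torque': array([-0.07,  0.39,  0.1 ]), 'ee_pos': array([653.51, 245.89,  52.82]), 'ee_rot': array([-1.7987e+02,  2.0000e-02,  9.8790e+01]), 'qpos': array([1.967e+01, 3.698e+01, 8.440e+01, 1.000e-02, 5.876e+01, 1.088e+01])}
```

step_arm(plan=[0, -0.1, 0, 0, 0, 0, 0, 0, 0, 0, 0, 0], newtons=12, hand=0.4)

```text
time_s: 6.0
ee_pos: [652.8, 245.8, 52.8]
ee_rot: [-179.9, 0.0, 98.8]
force: [-2.4, 0.4, 1.5]
gripper_width: 8.3
gripper_force: 11.8
```

```bash
python3 - <<'E'
from h import *
st=sensors.state();print({k:np.round(st[k],2) for k in('force','torque','ee_pos','ee_rot','gripper_width')})
E
```

```text
{'force': array([-2.43,  0.35,  1.49]), 'torque': array([-0.09,  0.52,  0.29]), 'ee_pos': array([652.76, 245.78,  52.81]), 'ee_rot': array([-1.7993e+02,  2.0000e-02,  9.8810e+01]), 'gripper_width': np.float64(8.35)}
```

step_arm(plan=[0, -0.1, 0, 0, 0, -0.025, 0, 0, 0, 0, 0, 0], newtons=25, hand=0)

```text
time_s: 6.17
ee_pos: [652.5, 245.8, 52.8]
ee_rot: [180.0, -0.0, 100.3]
force: [-0.3, 0.2, -0.9]
gripper_width: 7.7
gripper_force: 25.0
```

step_arm(plan=[0, 0, -0.6, 0, 0, 0, 0, 0, -1.0, 0, 0, 0, 0, 0, -1.5, 0, 0, 0, 0, 0, -2.0, 0, 0, 0, 0, 0, -3, 0, 0, 0])

```text
time_s: 6.58
ee_pos: [651.5, 245.1, 133.4]
ee_rot: [-179.8, 0.0, 100.1]
force: [-0.3, -0.4, -0.7]
gripper_width: 8.0
gripper_force: 25.0
```

step_arm(plan=[0, 0, -3, 0, 0, 0, 0, 0, -3, 0, 0, 0, 0, 0, -3, 0, 0, 0, 0, 0, -2.0, 0, 0, 0, 0, 0, 0, 0, 0, 0])

```text
time_s: 7.0
ee_pos: [654.8, 246.4, 251.5]
ee_rot: [179.3, -0.1, 100.1]
force: [0.7, 0.9, -0.3]
gripper_width: 8.1
gripper_force: 25.0
```

```bash
python3 - <<'E'
from h import *
np.set_printoptions(precision=3,suppress=True)
st=sensors.state();print({k:np.round(st[k],2) for k in('force','torque','ee_pos','ee_rot','gripper_width','qpos')})
# target: plate seated pose. reader (482.8,8.8,-107.6)
yaw=np.radians(-107.6);rx=np.array([np.cos(yaw),np.sin(yaw),0]);n=np.cos(.611)*np.array([0,0,1])-np.sin(.611)*rx
ux=np.cos(.611)*rx+np.sin(.611)*np.array([0,0,1])
Rt=np.c_[-ux,np.cross(-n,-ux),-n];print(np.linalg.det(Rt))
F=np.array([482.8,8.8,75.])
for h in(120,48+20,48-8): print(h,F+n*h)
P=F+n*130;print('pre',P,R.from_matrix(Rt).as_euler('xyz',degrees=True))
plan(P+[0,0,20],Rt)
E
```

```text
{'force': array([ 0.69,  0.9 , -0.28]), 'torque': array([-0.  , -0.13, -0.  ]), 'ee_pos': array([654.8 , 246.4 , 251.48]), 'ee_rot': array([179.29,  -0.12, 100.15]), 'gripper_width': np.float64(8.07), 'qpos': array([19.68, 28.95, 69.33,  0.01, 80.99,  9.53])}
0.9999999999999998
120 [503.616  74.42  173.289]
68 [494.596  45.985 130.697]
40 [489.739  30.673 107.763]
pre [505.351  79.888 181.48 ] [-180.      35.008   72.4  ]
[-1.721, -2.213, 0.594, 0.02, -0.075, 0.058]
[-1.795, -2.097, 0.77, 0.02, -0.075, 0.058]
[-1.849, -1.974, 0.948, 0.02, -0.075, 0.058]
[-1.882, -1.845, 1.127, 0.02, -0.075, 0.058]
[-1.893, -1.71, 1.305, 0.02, -0.075, 0.058]
[-1.884, -1.573, 1.48, 0.02, -0.075, 0.058]
[-1.853, -1.433, 1.651, 0.02, -0.075, 0.058]
[-1.801, -1.292, 1.816, 0.02, -0.075, 0.058]
```

step_arm(plan=[-1.7, -2.2, 0.6, 0.02, -0.075, 0.058, -1.8, -2.1, 0.75, 0.02, -0.075, 0.058, -1.85, -2.0, 0.95, 0.02, -0.075, 0.058, -1.9, -1.85, 1.1, 0.02, -0.075, 0.058])

```text
time_s: 7.33
ee_pos: [576.1, 161.3, 220.4]
ee_rot: [-177.4, 17.8, 87.0]
force: [0.5, 0.3, -0.8]
gripper_width: 7.8
gripper_force: 25.0
```

step_arm(plan=[-1.9, -1.7, 1.3, 0.02, -0.075, 0.058, -1.9, -1.6, 1.5, 0.02, -0.075, 0.058, -1.85, -1.45, 1.65, 0.02, -0.075, 0.058, -1.8, -1.3, 1.8, 0.02, -0.075, 0.058, 0, 0, 0, 0, 0, 0])

```text
time_s: 7.75
ee_pos: [498.1, 76.9, 194.3]
ee_rot: [-178.7, 35.7, 73.1]
force: [-0.5, 0.5, -2.2]
gripper_width: 7.5
gripper_force: 25.0
```

```bash
cat >> h.py <<'E'
def draw(p,reg,q,P,M,w0,h0,off=(0,0)):
    """crop with reader mouth (blue), post (magenta), plate model from TCP (green)"""
    x0,y0,w,hh=reg;k=w0/w
    im=cv2.resize(cv2.cvtColor(p['img'],cv2.COLOR_RGB2BGR)[y0:y0+hh,x0:x0+w],(w0,h0),interpolation=cv2.INTER_CUBIC)
    L=lambda X,c:cv2.polylines(im,[np.round([(proj(p,x)-[x0,y0]+.5)*k for x in X]).astype(int)],True,c,1)
    yaw=np.radians(q[2]);rx=np.array([np.cos(yaw),np.sin(yaw),0]);ry=np.array([-rx[1],rx[0],0]);z=np.array([0,0,1.])
    n=np.cos(.611)*z-np.sin(.611)*rx;ux=np.cos(.611)*rx+np.sin(.611)*z;F=np.array([q[0],q[1],75.])
    L([F+ux*a+ry*b+n*14.5 for a,b in((-61,-8),(61,-8),(61,8),(-61,8))],(255,0,0))
    L([F-ux*61,F+ux*61],(0,255,255))
    L([F-75*z+rx*(84+a)+ry*b+125*z for a,b in((-9,-20),(9,-20),(9,20),(-9,20))],(255,0,255))
    g=lambda x,zz:P+M@[-(x+off[0]),0,48+off[1]-zz]
    L([g(-55,0),g(55,0),g(55,48),g(41,48),g(41,64),g(-55,64)],(0,255,0))
    return im
def look(name,q,off=(0,0),rs=(240,160,80,60),rt=(225,180,80,60)):
    s=shot('scene');t=shot('top');st=sensors.state();P=np.array(st['ee_pos']);M=R.from_euler('xyz',st['ee_rot'],degrees=True).as_matrix()
    cv2.imwrite('pics/'+name,np.hstack([draw(t,rt,q,P,M,400,300,off),draw(s,rs,q,P,M,400,300,off)]))
    return s,t,P,M
E
python3 - <<'E'
from h import *
np.set_printoptions(precision=2,suppress=True)
s,t,P,M=look('f.png',(482.8,8.8,-107.6),rs=(225,130,100,75),rt=(215,165,100,75))
st=sensors.state();print({k:np.round(st[k],2) for k in('force','torque','ee_pos','ee_rot','qpos')})
for k in('plate_centre','plate_frosted_end','slot_floor'):
    r=[viewer.pinpoint(k,p)[:1] for p in(s,t)];print(k,[(a[0]['location'],a[0]['score']) if a else 0 for a in r])
E
```

```text
{'force': array([0.15, 0.61, 0.17]), 'torque': array([ 0.42, -0.24,  0.  ]), 'ee_pos': array([501.87,  78.95, 196.06]), 'ee_rot': array([-179.08,   35.2 ,   73.08]), 'qpos': array([ 23.37,  25.77,  91.65, -25.44,  88.02,  47.3 ])}
plate_centre [([252.9, 183.6], 0.69), ([241.6, 203.9], 0.42)]
plate_frosted_end [([272.6, 171.0], 0.71), ([329.7, 227.0], 0.74)]
slot_floor [0, ([262.0, 215.1], 0.59)]
```

View pics/f.png

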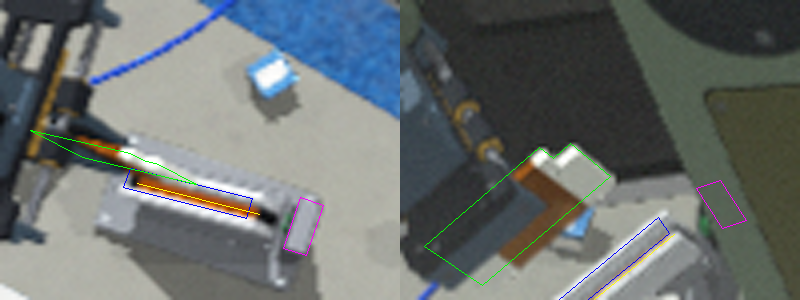

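```bash
cat >> h.py <<'E'
def slot(h,q=(482.8,8.8,-107.6),dx=0,dy=0):
    yaw=np.radians(q[2]);rx=np.array([np.cos(yaw),np.sin(yaw),0]);ry=np.array([-rx[1],rx[0],0]);z=np.array([0,0,1.])
    n=np.cos(.611)*z-np.sin(.611)*rx;ux=np.cos(.611)*rx+np.sin(.611)*z
    return np.array([q[0],q[1],75.])+n*h+ux*dx+ry*dy,np.c_[-ux,np.cross(-n,-ux),-n]
def rel(q=(482.8,8.8,-107.6)):
    st=sensors.state();P,M=slot(0,q);d=M.T@(np.array(st['ee_pos'])-P)
    print('slot xyz of TCP',np.round([-d[0],d[1],-d[2]],2),'plate bottom h',round(-d[2]-48,2),'rotvec to target(tool)',np.round((R.from_euler('xyz',st['ee_rot'],degrees=True).inv()*R.from_matrix(M)).as_rotvec(),4))
    print('force tool',np.round(M.T@st['force'],2),'torque',np.round(M.T@st['torque'],2),round(st['gripper_width'],2),round(st['gripper_force'],1),round(st['time_s'],2))
E
python3 - <<'E'
from h import *
rel();plan(*slot(72),n=4)
E
```

```text
slot xyz of TCP [ 10.24  -2.29 141.99] plate bottom h 93.99 rotvec to target(tool) [-0.0076  0.0026  0.0079]
force tool [1.09 0.25 0.94] torque [-0.07  0.52  0.03] 8.46 25.0 8.15
[0.26, 0.073, 1.749, -0.002, 0.001, 0.002]
[0.259, 0.069, 1.749, -0.002, 0.001, 0.002]
[0.258, 0.065, 1.749, -0.002, 0.001, 0.002]
[0.257, 0.061, 1.749, -0.002, 0.001, 0.002]
```

step_arm(plan=[0.26, 0.07, 1.75, -0.002, 0.001, 0.002, 0.26, 0.07, 1.75, -0.002, 0.001, 0.002, 0.26, 0.06, 1.75, -0.002, 0.001, 0.002, 0.26, 0.06, 1.75, -0.002, 0.001, 0.002, 0, 0, 0, 0, 0, 0])

```text
time_s: 8.57
ee_pos: [492.7, 46.6, 131.6]
ee_rot: [-179.6, 35.2, 72.5]
force: [-1.0, 1.0, -1.5]
gripper_width: 7.9
gripper_force: 25.0
```

```bash
python3 - <<'E'
from h import *
look('g.png',(482.8,8.8,-107.6));rel()
E
```

```text
slot xyz of TCP [ 0.24 -0.47 71.59] plate bottom h 23.59 rotvec to target(tool) [-0.0009  0.0001  0.0004]
force tool [ 0.55 -0.34  0.45] torque [-0.09  0.48  0.09] 7.83 25.0 8.67
```

View pics/g.png

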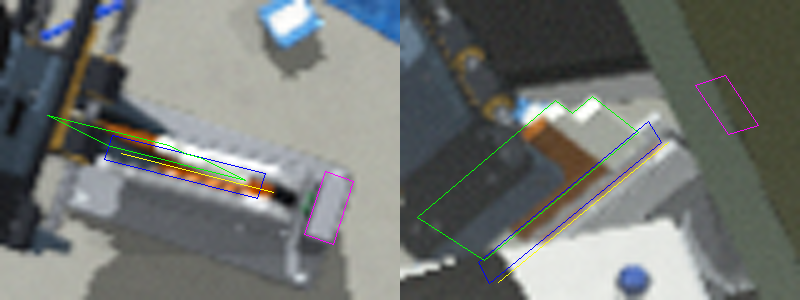

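step_arm(plan=[0, 0.05, 0.4, 0, 0, 0, 0, 0, 0.4, 0, 0, 0, 0, 0, 0.2, 0, 0, 0, 0, 0, 0, 0, 0, 0])

```text
time_s: 9.0
ee_pos: [493.1, 42.2, 125.4]
ee_rot: [-179.9, 35.0, 72.4]
force: [-0.1, -0.8, -1.8]
gripper_width: 8.2
gripper_force: 25.0
```

```bash
python3 -c "from h import *;rel()"
```

```text
slot xyz of TCP [ 0.27 -0.24 61.29] plate bottom h 13.29 rotvec to target(tool) [-0.0007  0.0001  0.0006]
force tool [0.38 0.18 1.9 ] torque [-0.04  0.44  0.06] 8.17 25.0 9.0
```

step_arm(plan=[0, 0, 0.2, 0, 0, 0, 0, 0, 0.15, 0, 0, 0, 0, 0, 0, 0, 0, 0])

```text
time_s: 9.25
ee_pos: [492.4, 40.2, 122.3]
ee_rot: [-179.9, 35.0, 72.5]
force: [0.1, 0.5, -2.0]
gripper_width: 7.7
gripper_force: 25.0
```

```bash
python3 -c "from h import *;rel()"
```

```text
slot xyz of TCP [ 0.25 -0.31 57.59] plate bottom h 9.59 rotvec to target(tool) [-0.0009  0.0004  0.0007]
force tool [ 1.6  -0.04  1.34] torque [-0.04  0.48  0.06] 7.71 25.0 9.25
```

step_arm(plan=[0, 0, 0.15, 0, 0, 0, 0, 0, 0.15, 0, 0, 0, 0, 0, 0, 0, 0, 0])

```text
time_s: 9.5
ee_pos: [491.8, 38.5, 119.8]
ee_rot: [-179.9, 35.0, 72.5]
force: [-1.1, 0.3, -1.0]
gripper_width: 7.9
gripper_force: 25.0
```

```bash
python3 -c "from h import *;rel()"
```

```text
slot xyz of TCP [ 0.23 -0.4  54.49] plate bottom h 6.49 rotvec to target(tool) [-0.0012  0.0005  0.0007]
force tool [ 0.55 -1.13  0.86] torque [0.07 0.54 0.11] 7.89 25.0 9.5
```

step_arm(plan=[0, 0, 0.15, 0, 0, 0, 0, 0, 0.15, 0, 0, 0, 0, 0, 0, 0, 0, 0])

```text
time_s: 9.75
ee_pos: [491.3, 36.9, 117.3]
ee_rot: [-179.9, 35.0, 72.4]
force: [-0.3, -0.3, -0.7]
gripper_width: 7.8
gripper_force: 25.0
```

```bash
python3 -c "from h import *;rel()"
```

```text
slot xyz of TCP [ 0.24 -0.4  51.44] plate bottom h 3.44 rotvec to target(tool) [-0.0012  0.0004  0.0007]
force tool [ 0.1  -0.21  0.81] torque [0.13 0.48 0.08] 7.83 25.0 9.75
```

step_arm(plan=[0, 0, 0.2, 0, 0, 0, 0, 0, 0.2, 0, 0, 0, 0, 0, 0, 0, 0, 0], newtons=40)

```text
time_s: 10.0
ee_pos: [490.6, 34.8, 114.1]
ee_rot: [-179.9, 35.0, 72.4]
force: [-1.1, 2.0, -0.1]
gripper_width: 7.9
gripper_force: 40.0
```

```bash
python3 -c "from h import *;rel()"
```

```text
slot xyz of TCP [ 0.2  -0.39 47.61] plate bottom h -0.39 rotvec to target(tool) [-0.0011  0.0002  0.0005]
force tool [ 1.28 -1.68 -0.82] torque [0.35 0.5  0.17] 7.87 40.0 10.0
```

step_arm(plan=[0, 0, 0.2, 0, 0, 0, 0, 0, 0.2, 0, 0, 0, 0, 0, 0, 0, 0, 0])

```text
time_s: 10.25
ee_pos: [490.0, 32.7, 111.0]
ee_rot: [-179.9, 35.0, 72.4]
force: [-1.6, 3.0, 2.5]
gripper_width: 8.1
gripper_force: 40.0
```

```bash
python3 -c "from h import *;rel()"
```

```text
slot xyz of TCP [ 0.21 -0.38 43.78] plate bottom h -4.22 rotvec to target(tool) [-0.0009  0.0001  0.0004]
force tool [ 0.5  -2.39 -3.43] torque [0.52 0.47 0.14] 8.13 40.0 10.25
```

step_arm(plan=[0, -0.05, 0.2, 0, 0, 0, 0, 0, 0.2, 0, 0, 0, 0, 0, 0, 0, 0, 0])

```text
time_s: 10.5
ee_pos: [489.3, 30.8, 108.1]
ee_rot: [180.0, 35.0, 72.4]
force: [-1.0, 3.9, 6.2]
gripper_width: 7.9
gripper_force: 40.0
```

```bash
python3 -c "from h import *;rel()"
```

```text
slot xyz of TCP [ 0.2  -0.44 40.29] plate bottom h -7.71 rotvec to target(tool) [ 0.0002 -0.0004  0.0001]
force tool [-0.76 -2.18 -7.01] torque [0.58 0.22 0.12] 7.93 40.0 10.5
```

step_arm(plan=[0, 0, 0.1, 0, 0, 0, 0, 0, 0, 0, 0, 0])

```text
time_s: 10.67
ee_pos: [489.4, 30.8, 108.1]
ee_rot: [180.0, 34.9, 72.4]
force: [-1.2, 7.6, 10.6]
gripper_width: 7.8
gripper_force: 40.0
```

```bash
python3 -c "from h import *;rel()"
```

```text
slot xyz of TCP [ 0.19 -0.39 40.25] plate bottom h -7.75 rotvec to target(tool) [ 0.0005 -0.001  -0.0004]
force tool [ -0.4   -3.4  -12.61] torque [0.83 0.18 0.04] 7.84 40.0 10.67
```

step_arm(plan=[0, -0.05, 0.1, 0, 0, 0, 0, 0, 0, 0, 0, 0, 0, 0, 0, 0, 0, 0])

```text
time_s: 10.92
ee_pos: [489.3, 30.7, 108.0]
ee_rot: [179.9, 34.9, 72.3]
force: [-1.0, 10.2, 15.3]
gripper_width: 7.3
gripper_force: 40.0
```

```bash
python3 - <<'E'
from h import *
s,t,P,M=look('h.png',(482.8,8.8,-107.6));rel()
for k in('plate_centre','plate_frosted_end','slot_floor','reader_floor'):
    for p in(s,t): print(k,viewer.pinpoint(k,p)[:1])
for x in(P+M@[0,0,16],P+M@[-55,0,24]): print(proj(s,x),proj(t,x))
E
```

```text
slot xyz of TCP [ 0.22 -0.45 40.21] plate bottom h -7.79 rotvec to target(tool) [ 0.002  -0.0018 -0.0009]
force tool [ -1.68  -3.74 -18.59] torque [ 0.88 -0.03 -0.  ] 7.95 40.0 11.02
plate_centre [{'location': [268.5, 200.6], 'score': 0.46}]
plate_centre [{'location': [259.8, 213.5], 'score': 0.51}]
plate_frosted_end [{'location': [287.5, 186.2], 'score': 0.54}]
plate_frosted_end [{'location': [273.4, 216.9], 'score': 0.43}]
slot_floor []
slot_floor [{'location': [153.7, 196.3], 'score': 0.35}]Traceback (most recent call last):
  File "<stdin>", line 4, in <module>
ValueError: it knows: coverslip_box, filter_cube, label_reader, lens_cleaner, objective_case_20x, plate_centre, plate_frosted_end, slide_rack, slot_floor, spare_eyepiece
```

View pics/h.png

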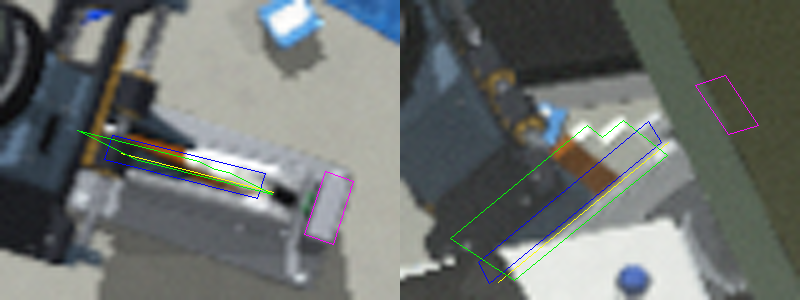

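```bash
python3 -c "from h import *;rel();print(env.job_done())"
```

```text
slot xyz of TCP [ 0.23 -0.46 40.19] plate bottom h -7.81 rotvec to target(tool) [ 0.002  -0.0017 -0.0009]
force tool [ -1.53  -4.46 -18.23] torque [0.96 0.01 0.01] 7.63 40.0 11.32
the job is handed in; nothing more can be done
None
```

The plate is in the reader slot, notched edge up and frosted end by the scanner post, pressed to the bottom of the spring travel (about 7.8 of 8 mm by arm position, 18 N of push). I handed the job in at 11.3 s, still gripping and holding it down; no verdict came back.

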